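# Close a double-lidded cream jar in its tray corner, then lift off the outer lid alone

### The job

Slide the cream jar (push it, do not lift it) into the corner of its white tray until it stands squarely against both grey fences. Then carry the nested pair of lids over together (the cream outer lid only rides loosely on the blue inner lid), lower it without dropping it until the inner lid is fully seated in the jar's mouth with the outer lid still on it, and let go. Finally lift the outer lid off alone, leaving inner lid and jar undisturbed, and finish while still holding it level and steady straight above the jar, about 8 cm up; leave everything else where it stands.

Things in the scene. Friction and masses are not known exactly. Their poses are not given: they have to be found in the camera images.
- tray: fixed white ABS tray, 190 x 190 mm, floor 6 mm thick; origin at the centre of its underside on the counter, z up. Two grey fences 12 mm thick stand along its +x edge and its +y edge (top 30 mm above the counter); their inner faces, the stops, lie at x = +83 mm and y = +83 mm in its frame. The -x and -y edges are open
- tray_corner (a point): point on the tray's floor where the inner faces of the two fences meet, (83, 83, 6) mm in the tray's frame
- jar: loose cream plastic jar, about 0.3 kg: square body 72 x 72 mm, 40 mm tall, faces square to its x and y axes, with a round neck 52 mm across rising to 57 mm; origin at the centre of its underside, z up. It starts on the tray's floor (z = 6 mm), off both fences, turned up to 0.25 rad against the tray. Pushed home, its x axis is parallel to the tray's and its centre 36 mm from each stop
- jar_mouth (a point): centre of the jar's mouth, in the plane of the neck's rim, 57 mm above the jar's underside. The bore is 42 mm across and 15 mm deep
- lid_rest: fixed grey ring 52 mm across and 20 mm tall on the counter, on which the nested pair of lids stands at the start; origin at the centre of its underside
- inner_lid: loose blue inner lid, 70 g: round flange 64 mm across, 10 mm thick; under it a bevelled plug 39 mm across, 8 mm deep, that drops into the jar's mouth; on top a boss 44 mm across, 8 mm tall. Origin: centre of the flange's underside (at the jar mouth's centre when seated), z up. The flange sticks out beyond outer lid, lid rest and jar neck, so its edge can be gripped from above
- outer_lid: loose cream outer lid, 50 g: cap 58 mm across, 12 mm tall, on top an upright wooden knob 22 mm across, 24 mm tall. Origin: centre of the cap's underside, z up. It sits loosely (2.5 mm play, not locked) over the inner lid's boss, its origin 10 mm above the inner lid's; lifted by the knob it comes off alone, and it rides along when the inner lid's flange is gripped
- knob_top (a point): centre of the knob's top face, 36 mm above the outer lid's origin
- cup_stack: stack of four blue nesting cups, upside down, 72 mm across, 64 mm tall, loose, a bystander; origin at the centre of its underside
- nail_brush: wooden nail brush, 35 x 85 mm, 33 mm tall, loose, a bystander; origin at the centre of its underside
- tweezers_case: flat steel tweezers case, 28 x 110 mm, 14 mm tall, loose, a bystander; origin at the centre of its underside
- soap_dish: white dish with green soap, 85 x 120 mm, 28 mm tall, loose, a bystander; origin at the centre of its underside
- lotion_bottle: green bottle, 52 mm across, 140 mm tall, loose, a bystander; origin at the centre of its underside
- tumbler: blue ceramic tumbler, 72 mm across, 95 mm tall, loose, a bystander; origin at the centre of its underside
Mind the look-alikes: they are no part of the job. Leave any brown, pink or red look-alike of the jar alone.

How it is judged:
By the outcome, as a careful person would: the job done as asked, in the order asked, and still so for the second after the job is handed in, while the arm keeps its last pose, push and grip.
It also fails if it takes over 72 s, if anything falls off the work surface, if the arm or the gripper's body presses on something with over 40 N, if the wrist force passes 120 N, or if a joint passes its speed limit or range.

### The arm

A 6-joint arm with a two-finger parallel gripper is mounted at the origin on the work surface. World frame = base frame: x ahead of the robot, y to its left, z up, the work surface at z = 0. Lengths are in m, angles in rad, forces in N, time in s.
With the tool pointing down it reaches from about 0.325 to 0.85 m from the base axis. Payload 4.4 kg.
Tool frame: the origin (TCP) lies midway between the tips of the shut fingers; the grasp point (between the pads) lies arm.grip_point_offset behind it (arm.grip_point_offset is the distance from the TCP to the grasp point, in m); z points along the fingers, y is the direction in which the jaws open and shut (so a half turn about z gives the same grasp; the last joint's range is limited). The gripper opens to 94 mm and grips with 3 to 60 N. Pads are 16 mm wide; open, the fingers measure 119 mm over their backs; the gripper's body (75 mm by 177 mm) begins 78 mm behind the grasp point.
Start: joints at [-0.15, 0.207, 1.542, -0, 1.393, -0.15], TCP at [0.575, -0, 0.185] pointing down, gripper open.
Joint ranges: [-2.73, 2.73], [-0.86, 2.22], [0.23, 2.46], [-1.11, 4.25], [0.08, 2.63], [-2.82, 2.82]. Speed limits (rad/s): [2.79, 2.79, 3.14, 3.14, 3.14, 3.14].

### API

Orientations are given as a unit quaternion [x, y, z, w].
In Python, from bench import arm gives the robot as it stands. The module is installed in compiled form; this text tells all that it offers.
- The arm moves only by the tool send_rows, never from a script. Its argument "rows" is a list of rows, each a list of 7 numbers: the shift along the tool's x, y, z in m, then the turn, a rotation vector about the tool's x, y, z in rad, then the closure, from -1 (fully open) to 1 (shut), so that 0 is half open. In form: [[tx, ty, tz, ax, ay, az, hand], ...]. A call has 1 to 20 rows; each row is the pose to reach, as a shift and turn from the pose commanded when the call began, along the tool's axes at that moment; what a row does not reach only later rows make up. A row lasts 1/10 s, in which the tool goes at most 50 mm and 8.59 degrees, less where a joint would pass 70% of its speed; a pose out of reach is approached as far as the arm can. A call with a gripper value outside its range is refused whole. The fingers move at their own pace and stop on an object; "grip_force" is the grip in N (left out, the last holds). Time passes only in rows, so rows that repeat a pose let the fingers close. It gives the time, the measured TCP pose, the force and the opening at its end, in the units of the state.
- arm.state(): the state, without advancing time (a new reading comes with each control period).
- arm.snapshot(name): name is "scene" or "side" or "wrist"; returns a dict with "pixels" (400x640x3 uint8, red, green, blue), "K" (3x3 intrinsics, pixels), "distortion" ([k1, k2, p1, p2, k3] as OpenCV has them; the pictures are not rectified), "R" (3x3) and "t" (3): a world point X has camera coordinates R X + t. Camera axes: x right, y down, z forward; pixel columns grow to the right and rows downward; lengths in m; the calibration is good to about 2 mm. A picture is of the moment at which its call begins. There is no depth.
- arm.sign_off(): hands the job in, once; it reports no verdict.
Trained networks look in the newest picture that a camera, given by its name, has taken for a name from the list of things; names that differ only in an ending like _2 or _b are one class to them, and where a whole thing is asked for, a point or a joint stands for the part that bears it (a point fixed in the world has none). Each returns a list of dicts, best first, with "score" (0 to 1); they miss things now and then, are a little off and sometimes report something else, mostly with a low value. They report only what shows in the picture. A call takes as long as a camera call. They do not tell look-alikes from the thing itself.
- arm.search_frame(camera, thing): "location" ([column, row] in pixels, amid what is visible of it).
- arm.place_of(camera, thing): "location" ([column, row] in pixels: a listed point, or the origin of a listed thing).
The state is a dict: "clock": time; "joint_pos": joint angles; "joint_vel": joint speeds; "joint_torque": joint torques, N m; "eef_pos": TCP position; "orientation": TCP orientation; "wrist_force": force on the tool from outside, world axes, zero at the start; "moment": the same for the moment, N m; "finger_gap": finger opening in m.
Only numpy, scipy, OpenCV 4.12 (cv2) and the standard library are available. Lean on these libraries where they do the work, as an engineer would, in place of code of your own. Each camera call takes 0.05 s, during which the arm holds its last target. There are 200 camera calls.

## Working session

There is one attempt and no reset: what is moved stays moved. The work goes in short steps, Python scripts to look and compute and a tool call to move; the robot and the scene stay as the last step left them, time stands still between calls to the robot, and variables do not carry over. Pictures are saved under pics/ and viewed, about 8 in all and at most 12, crops included, and the job is handed in when it is done.

Besides the shell and the picture viewer there is one more tool, called after "Request:" as name(argument=value, ...), one argument or row to a line, values as JSON. send_rows: Moves the arm, as the interface text tells. Its arguments: {"type":"object","properties":{"rows":{"type":"array"},"grip_force":{"type":"number"}},"required":["rows"]}

```bash
mkdir -p pics; cat > h.py <<'E'
import numpy as np, cv2
from bench import arm
def snap(n,f=None):
    s=arm.snapshot(n)
    if f: cv2.imwrite('pics/'+f,s['pixels'][:,:,::-1])
    return s
def ray(s,px):
    K=np.array(s['K']);R=np.array(s['R']);t=np.array(s['t'])
    u=cv2.undistortPoints(np.array([[px]],float),K,np.array(s['distortion'],float))[0,0]
    return -R.T@t, R.T@np.array([u[0],u[1],1])
def atz(s,px,z):
    c,d=ray(s,px); return c+d*(z-c[2])/d[2]
def proj(s,X):
    R=np.array(s['R']);p,_=cv2.projectPoints(np.array(X,float).reshape(-1,3),cv2.Rodrigues(R)[0],np.array(s['t'],float),np.array(s['K']),np.array(s['distortion'],float))
    return p[:,0]
E
python3 - <<'E'
from h import *
print(arm.grip_point_offset, arm.state())
Z=dict(tray=0,tray_corner=.006,jar=.006,jar_mouth=.063,lid_rest=0,inner_lid=.020,outer_lid=.030,knob_top=.066,cup_stack=0,nail_brush=0,tweezers_case=0,soap_dish=0,lotion_bottle=0,tumbler=0)
ims=[]
for c in ['scene','side','wrist']:
    s=snap(c,c+'1.png'); 
    for n,z in Z.items():
        for r in arm.place_of(c,n)[:3]:
            if r['score']>.3: print(c,n,round(r['score'],2),np.round(r['location'],1),np.round(atz(s,r['location'],z),4))
    ims.append(s['pixels'][:,:,::-1])
E
```

```text
0.0188 {'clock': 0.0, 'joint_pos': array([-1.50499640e-01,  2.07424525e-01,  1.54289682e+00, -3.57139548e-05,
        1.39351923e+00, -1.50489901e-01]), 'joint_vel': array([-0.00088629,  0.00131521,  0.00058049,  0.00027355,  0.00035846,
       -0.00092001]), 'joint_torque': array([-8.39226868e-05, -3.70882022e+01, -2.81415099e+01,  6.96549774e-02,
        3.60915181e-02, -1.71865345e-04]), 'eef_pos': array([5.74162658e-01, 1.02999039e-04, 1.84115404e-01]), 'orientation': array([ 7.07107537e-01,  7.07105132e-01, -6.80771464e-04, -8.94512762e-04]), 'wrist_force': array([-0.54007182,  0.68706876, -0.49754473]), 'moment': array([-0.00906449, -0.03426969,  0.00929008]), 'finger_gap': 0.0941020351158355}
scene tray 0.75 [377.4 209. ] [0.5504 0.1572 0.    ]
scene tray 0.7 [274.4 238. ] [ 0.5268 -0.1689  0.    ]
scene tray_corner 0.75 [416.6 212. ] [0.6267 0.2413 0.006 ]
scene jar 0.92 [316.2 218.2] [ 0.5093 -0.03    0.006 ]
scene jar 0.86 [372.3 207.2] [0.5421 0.1439 0.006 ]
scene jar 0.76 [326.9 179.9] [0.3336 0.1122 0.006 ]
scene jar_mouth 0.96 [317.4 202.8] [ 0.5174 -0.0312  0.063 ]
sce
[... 2240 characters left out ...]
[467.1  81.4] [0.7293 0.1211 0.063 ]
wrist jar_mouth 0.78 [128.3  99.1] [0.359 0.104 0.063]
wrist lid_rest 0.64 [338.6 303.4] [ 0.5984 -0.2023  0.    ]
wrist lid_rest 0.56 [344.1 333.3] [ 0.6084 -0.2606  0.    ]
wrist inner_lid 0.61 [339.1 315.7] [ 0.5982 -0.2099  0.02  ]
wrist outer_lid 0.72 [340.6 319.6] [ 0.5999 -0.209   0.03  ]
wrist outer_lid 0.42 [289.8 310.5] [ 0.5238 -0.1927  0.03  ]
wrist knob_top 0.57 [342.2 332.5] [ 0.5998 -0.201   0.066 ]
wrist cup_stack 0.69 [407.  245.2] [ 0.6997 -0.1006  0.    ]
wrist nail_brush 0.63 [286.1 311. ] [ 0.5136 -0.2167  0.    ]
wrist tweezers_case 0.37 [338.3 300.8] [ 0.5978 -0.1974  0.    ]
wrist soap_dish 0.59 [292.   53.6] [0.5348 0.1611 0.    ]
```

View pics/scene1.png

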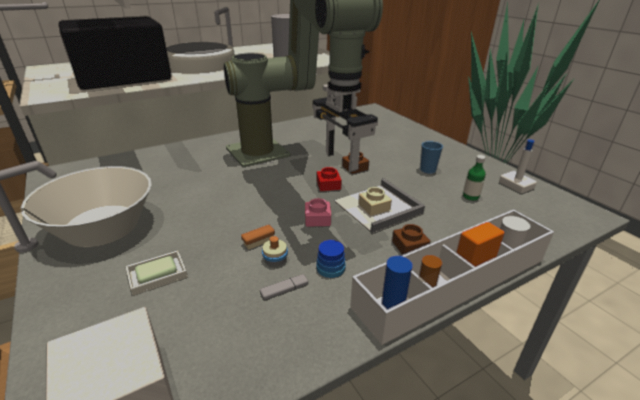

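View pics/side1.png

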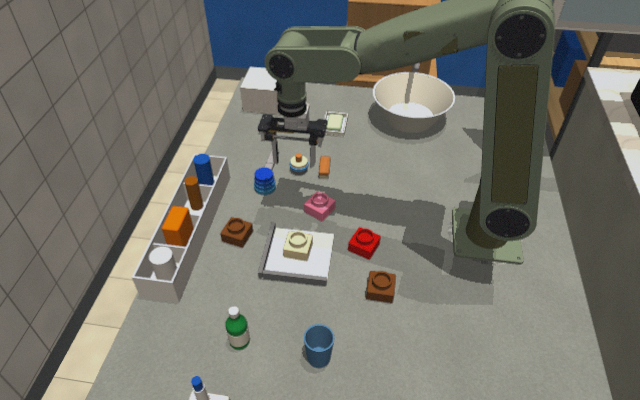

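Scene: the cream jar is on the white tray at scene px (375,200), with red, pink and brown look-alikes around it. The lids are at (274,250). Next I check the wrist view.

```bash
python3 - <<'E'
from h import *
s=snap('wrist'); R=np.array(s['R']);t=np.array(s['t'])
print(-R.T@t, R, np.array(s['K']), np.array(s['distortion']))
E
```

```text
[0.57369986 0.08022013 0.38576902] [[ 9.99999406e-01 -1.04883183e-03 -2.97367625e-04]
 [-9.28188596e-04 -9.62194201e-01  2.72362731e-01]
 [-5.71788106e-04 -2.72362294e-01 -9.62194603e-01]] [[280.45336823   0.         322.96613027]
 [  0.         280.45336823 199.41333139]
 [  0.           0.           1.        ]] [-0.02555503  0.          0.          0.          0.        ]
```

View pics/wrist1.png

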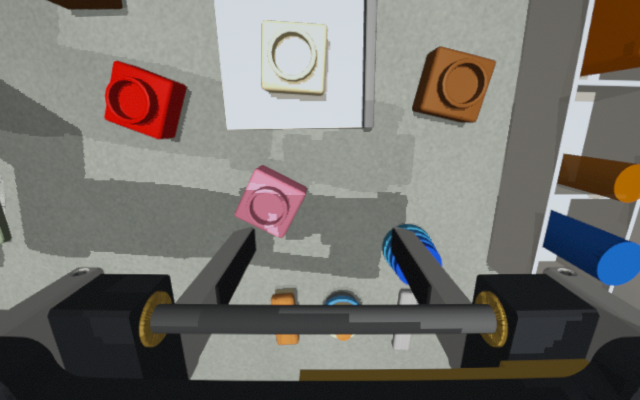

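Tray and cream jar are at the top centre of the wrist view, (295,55). The right fence is at x≈370 px and the jar is turned only slightly. I'll move over the tray.

Request:
send_rows(
  rows=[
    [0.04, -0.005, 0, 0, 0, 0, -1],
    [0.08, -0.01, 0, 0, 0, 0, -1],
    [0.12, -0.02, 0, 0, 0, 0, -1],
    [0.15, -0.02, 0, 0, 0, 0, -1],
    [0.15, -0.02, 0, 0, 0, 0, -1],
    [0.15, -0.02, 0, 0, 0, 0, -1],
  ],
)

```text
clock: 2.9
eef_pos: [0.5549, 0.1502, 0.1852]
orientation: [0.707, 0.708, -0.0, 0.0]
wrist_force: [-0.1, -0.1, 0.1]
finger_gap: 0.0938
```

```bash
python3 - <<'E'
from h import *
s=snap('wrist','w2.png'); print(arm.state()['eef_pos'])
for n,z in dict(tray=0,tray_corner=.006,jar=.006,jar_mouth=.063).items():
    for r in arm.place_of('wrist',n)[:3]:
        print(n,round(r['score'],2),np.round(r['location'],1),np.round(atz(s,r['location'],z),4))
E
```

```text
[0.55505847 0.14945834 0.1851918 ]
tray 0.81 [312.1 173.4] [0.5383 0.1588 0.    ]
tray_corner 0.62 [373.1 103.9] [0.6179 0.2507 0.006 ]
tray_corner 0.39 [313.4 181.4] [0.5402 0.1487 0.006 ]
jar 0.83 [184.8 212.2] [0.3552 0.1036 0.006 ]
jar 0.77 [292.8 291.3] [ 0.5066 -0.0259  0.006 ]
jar 0.69 [126.8 105.4] [0.2976 0.2501 0.006 ]
jar_mouth 0.83 [164.3 225.7] [0.3568 0.105  0.063 ]
jar_mouth 0.74 [465.7 211. ] [0.7274 0.1244 0.063 ]
jar_mouth 0.67 [ 93.2 101.4] [0.2984 0.2519 0.063 ]
```

View pics/w2.png

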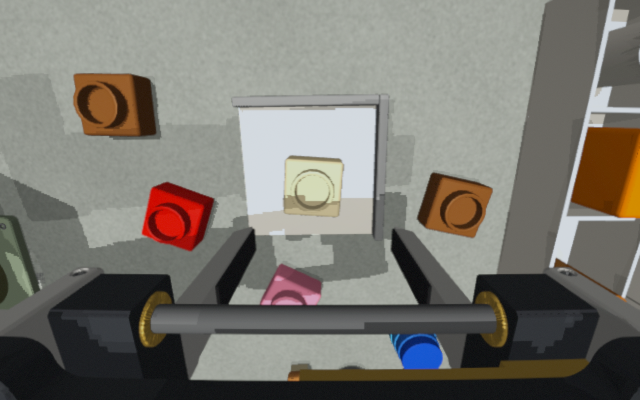

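Wrist view 2: the tray spans px (235–388, 95–238) and the cream jar is at (313,187), almost square to the tray. I'll zoom in for edge pixels.

```bash
python3 - <<'E'
from h import *
im=cv2.imread('pics/w2.png')[88:243,225:395]
im=cv2.convertScaleAbs(im,alpha=.95); cv2.imwrite('pics/c2.png',cv2.resize(im,None,fx=3.8,fy=3.8,interpolation=cv2.INTER_CUBIC))
E
```

```text
(no output)
```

View pics/c2.png

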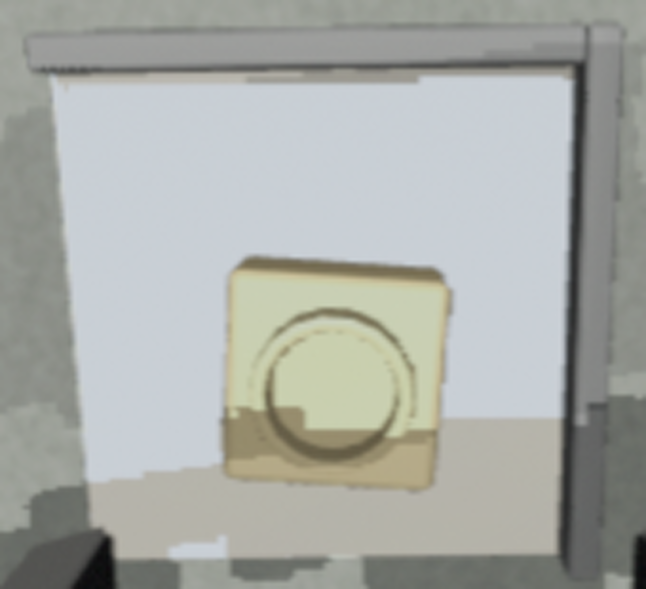

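```bash
python3 - <<'E'
from h import *
s=snap('wrist'); P=lambda q,z: atz(s,[q[0]/3.8+225-.4,q[1]/3.8+88-.4],z)[:2]
def line(n,a,b,z):
    A,B=P(a,z),P(b,z); d=B-A; print(n,A.round(4),B.round(4),'len',np.linalg.norm(d).round(4),'ang',np.arctan2(d[1],d[0]).round(3))
line('+x',(560,555),(574,75),.006)
line('+y bot',(50,76),(574,68),.006)
line('+y top',(30,70),(586,62),.030)
line('-y',(90,558),(560,554),.006)
line('-x',(90,556),(52,75),.006)
c=[(230,268),(447,284),(433,488),(224,474)]
for i in range(4): line('jar',c[i],c[(i+1)%4],.046)
print('jarc',np.mean([P(q,.046) for q in c],0), 'neck',P((332,390),.063), )
E
```

```text
+x [0.625  0.0693] [0.6221 0.2449] len 0.1756 ang 1.588
+y bot [0.4438 0.2452] [0.622  0.2471] len 0.1782 ang 0.011
+y top [0.4445 0.2461] [0.6214 0.2478] len 0.177 ang 0.01
-y [0.4443 0.0685] [0.625  0.0697] len 0.1807 ang 0.007
-x [0.4444 0.0693] [0.4445 0.2456] len 0.1762 ang 1.57
jar [0.5081 0.1848] [0.5772 0.1795] len 0.0694 ang -0.077
jar [0.5772 0.1795] [0.5736 0.1106] len 0.069 ang -1.624
jar [0.5736 0.1106] [0.5033 0.1158] len 0.0704 ang 3.068
jar [0.5033 0.1158] [0.5081 0.1848] len 0.0692 ang 1.502
jarc [0.54055784 0.14767188] neck [0.54072158 0.14893381]
```

Request:
send_rows(
  rows=[
    [-0.035, -0.008, 0, 0, 0, -0.01, 0.15],
    [-0.065, -0.015, 0.02, 0, 0, -0.01, 0.15],
    [-0.065, -0.015, 0.06, 0, 0, -0.01, 0.15],
    [-0.065, -0.015, 0.1, 0, 0, -0.01, 0.15],
    [-0.065, -0.015, 0.135, 0, 0, -0.01, 0.15],
    [-0.065, -0.015, 0.155, 0, 0, -0.01, 0.15],
    [-0.065, -0.015, 0.168, 0, 0, -0.01, 0.15],
    [-0.065, -0.015, 0.168, 0, 0, -0.01, 0.15],
    [-0.065, -0.015, 0.168, 0, 0, -0.01, 0.15],
  ],
)

```text
clock: 4.1
eef_pos: [0.541, 0.0848, 0.0181]
orientation: [0.704, 0.71, 0.001, 0.001]
wrist_force: [-0.8, -0.8, 1.0]
finger_gap: 0.04
```

Request:
send_rows(
  rows=[
    [0.008, 0, 0, 0, 0, 0, 0.15],
    [0.014, 0, 0, 0, 0, 0, 0.15],
    [0.02, 0, 0, 0, 0, 0, 0.15],
    [0.026, 0, 0, 0, 0, 0, 0.15],
    [0.032, 0, 0, 0, 0, 0, 0.15],
    [0.038, 0, 0, 0, 0, 0, 0.15],
    [0.044, 0, 0, 0, 0, 0, 0.15],
    [0.05, 0, 0, 0, 0, 0, 0.15],
    [0.056, 0, 0, 0, 0, 0, 0.15],
    [0.062, 0, 0, 0, 0, 0, 0.15],
    [0.068, 0, 0, 0, 0, 0, 0.15],
    [0.074, 0, 0, 0, 0, 0, 0.15],
    [0.074, 0, 0, 0, 0, 0, 0.15],
  ],
)

```text
clock: 5.4
eef_pos: [0.5399, 0.1594, 0.018]
orientation: [0.703, 0.711, 0.0, 0.001]
wrist_force: [0.4, -2.0, 2.3]
finger_gap: 0.0404
```

Request:
send_rows(
  rows=[
    [0.002, 0, 0, 0, 0, 0, 0.15],
    [0.004, 0, 0, 0, 0, 0, 0.15],
    [0.006, 0, 0, 0, 0, 0, 0.15],
    [0.007, 0, 0, 0, 0, 0, 0.15],
    [0.007, 0, 0, 0, 0, 0, 0.15],
  ],
)

```text
clock: 5.9
eef_pos: [0.5395, 0.1653, 0.0177]
orientation: [0.703, 0.711, -0.0, 0.001]
wrist_force: [-0.1, -4.0, 3.4]
finger_gap: 0.04
```

Request:
send_rows(
  rows=[
    [0.001, 0, 0, 0, 0, 0, 0.15],
    [0.002, 0, 0, 0, 0, 0, 0.15],
    [0.003, 0, 0, 0, 0, 0, 0.15],
    [0.003, 0, 0, 0, 0, 0, 0.15],
  ],
)

```text
clock: 6.3
eef_pos: [0.5399, 0.1656, 0.0178]
orientation: [0.703, 0.711, -0.002, 0.002]
wrist_force: [1.1, -11.0, 5.2]
finger_gap: 0.0401
```

Request:
send_rows(
  rows=[
    [-0.02, 0, 0, 0, 0, 0, 0.15],
    [-0.02, 0, -0.04, 0, 0, 0.1, 0.15],
    [-0.015, -0.01, -0.08, 0, 0, 0.24, 0.15],
    [-0.01, -0.025, -0.09, 0, 0, 0.38, 0.15],
    [0, -0.04, -0.09, 0, 0, 0.52, 0.15],
    [0.01, -0.062, -0.09, 0, 0, 0.66, 0.15],
    [0.02, -0.062, -0.09, 0, 0, 0.8, 0.15],
    [0.03, -0.062, -0.09, 0, 0, 0.94, 0.15],
    [0.0405, -0.062, -0.09, 0, 0, 1.08, 0.15],
    [0.0405, -0.062, -0.09, 0, 0, 1.22, 0.15],
    [0.0405, -0.062, -0.09, 0, 0, 1.36, 0.15],
    [0.0405, -0.062, -0.09, 0, 0, 1.5, 0.15],
    [0.0405, -0.062, -0.06, 0, 0, 1.5708, 0.15],
    [0.0405, -0.062, -0.03, 0, 0, 1.5708, 0.15],
    [0.0405, -0.062, -0.01, 0, 0, 1.5708, 0.15],
    [0.0405, -0.062, 0, 0, 0, 1.5708, 0.15],
    [0.0405, -0.062, 0, 0, 0, 1.5708, 0.15],
  ],
)

```text
clock: 8.0
eef_pos: [0.4745, 0.209, 0.0153]
orientation: [1.0, 0.005, -0.002, 0.0]
wrist_force: [-0.3, -0.3, 0.5]
finger_gap: 0.0398
```

Request:
send_rows(
  rows=[
    [0.006, 0, 0, 0, 0, 0, 0.15],
    [0.012, 0, 0, 0, 0, 0, 0.15],
    [0.018, 0, 0, 0, 0, 0, 0.15],
    [0.024, 0, 0, 0, 0, 0, 0.15],
    [0.03, 0, 0, 0, 0, 0, 0.15],
    [0.036, 0, 0, 0, 0, 0, 0.15],
    [0.042, 0, 0, 0, 0, 0, 0.15],
    [0.048, 0, 0, 0, 0, 0, 0.15],
    [0.054, 0, 0, 0, 0, 0, 0.15],
    [0.06, 0, 0, 0, 0, 0, 0.15],
    [0.062, 0, 0, 0, 0, 0, 0.15],
    [0.062, 0, 0, 0, 0, 0, 0.15],
  ],
)

```text
clock: 9.2
eef_pos: [0.5392, 0.2096, 0.0177]
orientation: [1.0, 0.005, 0.0, -0.0]
wrist_force: [-2.9, 0.8, 1.6]
finger_gap: 0.04
```

Request:
send_rows(
  rows=[
    [0.001, 0, 0, 0, 0, 0, 0.15],
    [0.002, 0, 0, 0, 0, 0, 0.15],
    [0.003, 0, 0, 0, 0, 0, 0.15],
    [0.004, 0, 0, 0, 0, 0, 0.15],
    [0.004, 0, 0, 0, 0, 0, 0.15],
  ],
)

```text
clock: 9.7
eef_pos: [0.541, 0.2095, 0.0173]
orientation: [1.0, 0.005, -0.002, 0.0]
wrist_force: [-6.9, -0.2, 6.2]
finger_gap: 0.0396
```

Request:
send_rows(
  rows=[
    [0.001, 0, 0, 0, 0, 0, 0.15],
    [0.002, 0, 0, 0, 0, 0, 0.15],
    [0.003, 0, 0, 0, 0, 0, 0.15],
    [0.003, 0, 0, 0, 0, 0, 0.15],
  ],
)

```text
clock: 10.1
eef_pos: [0.541, 0.2095, 0.017]
orientation: [1.0, 0.005, -0.005, 0.0]
wrist_force: [-13.1, -0.7, 9.7]
finger_gap: 0.0397
```

Request:
send_rows(
  rows=[
    [-0.015, 0, 0, 0, 0, 0, 0.15],
    [-0.025, 0, 0, 0, 0, 0, 0.15],
    [-0.025, 0, -0.05, 0, 0, 0, -0.5],
    [0.0, 0, -0.1, 0, 0, 0, -1],
    [0.04, 0, -0.135, 0, 0, 0, -1],
    [0.04, 0, -0.168, 0, 0, 0, -1],
    [0.04, 0, -0.168, 0, 0, 0, -1],
    [0.04, 0, -0.168, 0, 0, 0, -1],
  ],
)

```text
clock: 10.9
eef_pos: [0.587, 0.21, 0.1864]
orientation: [1.0, 0.005, 0.002, -0.0]
wrist_force: [-0.2, 0.5, -0.6]
finger_gap: 0.0844
```

```bash
python3 - <<'E'
from h import *
s=snap('wrist','w3.png'); print(arm.state()['eef_pos'])
for n,z in dict(jar=.006,jar_mouth=.063,tray_corner=.006).items():
    for r in arm.place_of('wrist',n)[:3]:
        print(n,round(r['score'],2),np.round(r['location'],1),np.round(atz(s,r['location'],z),4))
cv2.imwrite('pics/c3.png',cv2.resize(cv2.imread('pics/w3.png')[80:260,200:420],None,fx=3.2,fy=3.2,interpolation=cv2.INTER_CUBIC))
E
```

```text
[0.58527033 0.20978229 0.18439172]
jar 0.95 [479.4 234.2] [ 0.5066 -0.0204  0.006 ]
jar 0.93 [301.5 348.7] [0.2985 0.2444 0.006 ]
jar 0.86 [322.6 179.6] [0.5863 0.2115 0.006 ]
jar_mouth 0.94 [409.3  57.3] [0.7309 0.1207 0.063 ]
jar_mouth 0.93 [323.9 189.9] [0.5855 0.2099 0.063 ]
jar_mouth 0.92 [502.8 251.5] [ 0.5065 -0.0202  0.063 ]
tray_corner 0.77 [294.2 154.7] [0.6203 0.2502 0.006 ]
```

View pics/c3.png

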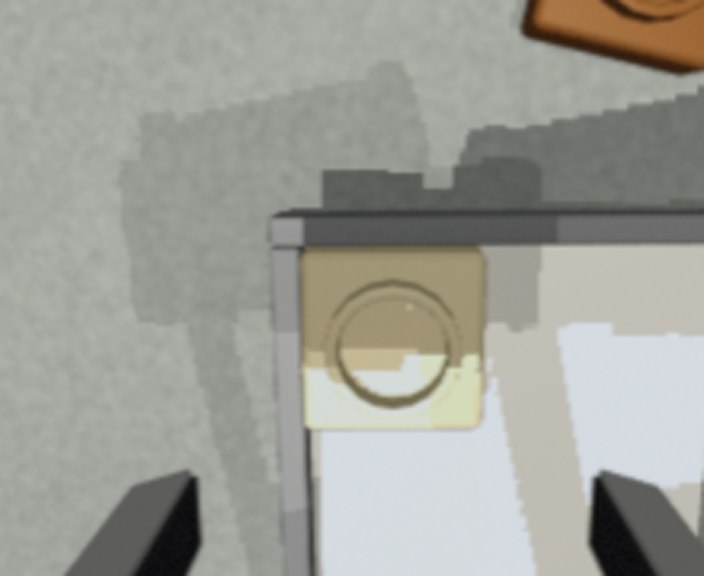

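The jar now sits squarely against both fences: in the crop it fills the corner at (302–485, 247–430) with no visible gap. Vision and contact readings agree on the mouth at about (0.585, 0.2097). Next, the lids.

Request:
send_rows(
  rows=[
    [0.0, 0.03, -0.02, 0, 0, 0, -1],
    [0.0, 0.08, -0.02, 0, 0, 0, -1],
    [0.0, 0.125, -0.02, 0, 0, 0, -1],
    [0.0, 0.17, -0.02, 0, 0, 0, -1],
    [0.0, 0.215, -0.02, 0, 0, 0, -1],
    [0.0, 0.26, -0.02, 0, 0, 0, -1],
    [0.005, 0.305, -0.02, 0, 0, 0, -1],
    [0.01, 0.35, -0.02, 0, 0, 0, -1],
    [0.01, 0.39, -0.01, 0, 0, 0, -1],
    [0.01, 0.412, 0, 0, 0, 0, -1],
    [0.01, 0.412, 0, 0, 0, 0, -1],
    [0.01, 0.412, 0, 0, 0, 0, -1],
    [0.01, 0.412, 0, 0, 0, 0, -1],
  ],
)

```text
clock: 12.4
eef_pos: [0.5998, -0.2005, 0.1851]
orientation: [1.0, 0.006, -0.0, -0.0]
wrist_force: [-0.4, 0.3, -0.1]
finger_gap: 0.0939
```

```bash
python3 - <<'E'
from h import *
s=snap('wrist','w4.png'); print(arm.state()['eef_pos'],arm.state()['orientation'])
for n,z in dict(lid_rest=0,inner_lid=.020,outer_lid=.03,knob_top=.066,nail_brush=.0,cup_stack=0,tweezers_case=0).items():
    for r in arm.place_of('wrist',n)[:2]:
        print(n,round(r['score'],2),np.round(r['location'],1),np.round(atz(s,r['location'],z),4))
E
```

```text
[ 0.60009212 -0.20036753  0.18550023] [ 9.99982539e-01  5.90616824e-03  1.27894995e-04 -1.47944998e-04]
outer_lid 0.96 [323.7 181.9] [ 0.6007 -0.2003  0.03  ]
knob_top 0.72 [324.7 187.6] [ 0.6017 -0.2014  0.066 ]
knob_top 0.28 [498.9 238.4] [ 0.5391 -0.4194  0.066 ]
nail_brush 0.66 [332.2 233.9] [ 0.5157 -0.2139  0.    ]
cup_stack 0.64 [248.5 104.4] [ 0.6969 -0.1009  0.    ]
tweezers_case 0.72 [  2.  157.6] [0.6257 0.257  0.    ]
tweezers_case 0.67 [346.1 100.3] [ 0.7032 -0.2285  0.    ]
```

View pics/w4.png

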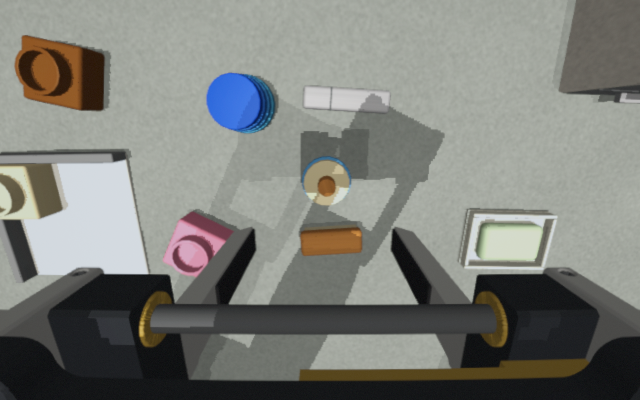

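```bash
python3 - <<'E'
from h import *
from scipy.optimize import least_squares
s=snap('wrist'); im=s['pixels'].astype(int)
m=((im[:,:,2]-im[:,:,0])>18).astype(np.uint8); m[:,:290]=0;m[:,362:]=0;m[:145]=0;m[225:]=0
yy,xx=np.nonzero(m); print(xx.min(),xx.max(),yy.min(),yy.max())
a=np.linspace(0,2*np.pi,120)
def model(c):
    return np.vstack([np.c_[c[0]+.032*np.cos(a),c[1]+.032*np.sin(a),np.full(120,z)] for z in(.02,.03)])
def hull(c): return cv2.convexHull(proj(s,model(c)).astype(np.float32))
cnt=max(cv2.findContours(m,0,1)[0],key=len)[:,0]
ctr=proj(s,[.601,-.2005,.03])[0]
pts=cv2.convexHull(cnt)[:,0].astype(float); pts=pts[pts[:,1]<ctr[1]]
f=lambda c:[cv2.pointPolygonTest(hull(c),tuple(map(float,p)),True)-.5 for p in pts]
r=least_squares(f,[.601,-.2005],loss='soft_l1',diff_step=1e-3); print(r.x,np.round(r.fun,1))
v=cv2.resize(s['pixels'][140:230,280:370,::-1],None,fx=6,fy=6,interpolation=cv2.INTER_CUBIC)
cv2.polylines(v,[((hull(r.x)-[280-.5,140-.5])*6).astype(int)],True,(0,0,255),1)
cv2.imwrite('pics/c4.png',v)
E
```

```text
301 350 156 198
[ 0.60252621 -0.20363538] [ 0.2  0.4  0.1  0.  -0.3 -0.3 -0.7 -0.6 -0.5 -0.6 -0.3 -0.2 -0.   0.1
  0.1  0.1]
```

View pics/c4.png

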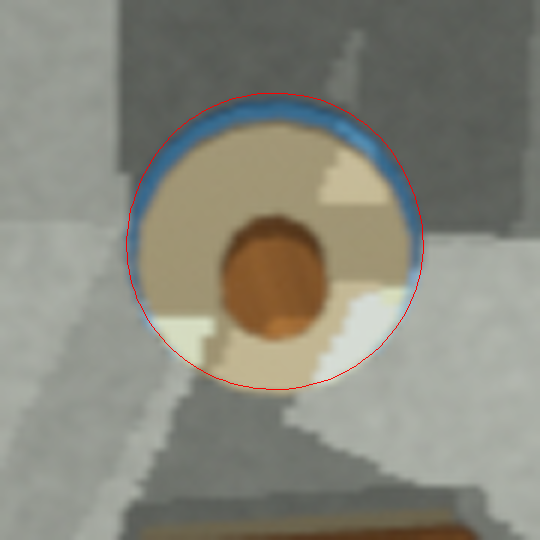

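The crop shows the blue flange ring around the cream cap, centred near px (325,180). I estimate its centre at (0.602, -0.2025). Next I descend and grip the flange.

Request:
send_rows(
  rows=[
    [0.002, 0.002, 0.04, 0, 0, 0, -1],
    [0.002, 0.002, 0.08, 0, 0, 0, -1],
    [0.002, 0.002, 0.115, 0, 0, 0, -1],
    [0.002, 0.002, 0.145, 0, 0, 0, -1],
    [0.002, 0.002, 0.165, 0, 0, 0, -1],
    [0.002, 0.002, 0.174, 0, 0, 0, -1],
    [0.002, 0.002, 0.176, 0, 0, 0, -1],
    [0.002, 0.002, 0.176, 0, 0, 0, -1],
    [0.002, 0.002, 0.176, 0, 0, 0, -1],
  ],
)

```text
clock: 13.75
eef_pos: [0.6033, -0.2046, 0.011]
orientation: [1.0, 0.005, 0.001, 0.001]
wrist_force: [0.0, 0.8, 0.3]
finger_gap: 0.0938
```

Request:
send_rows(
  grip_force=15,
  rows=[
    [0, 0, 0, 0, 0, 0, -0.7],
    [0, 0, 0, 0, 0, 0, -0.5],
    [0, 0, 0, 0, 0, 0, -0.42],
    [0, 0, 0, 0, 0, 0, -0.38],
    [0, 0, 0, 0, 0, 0, -0.34],
    [0, 0, 0, 0, 0, 0, -0.28],
    [0, 0, 0, 0, 0, 0, -0.2],
    [0, 0, 0, 0, 0, 0, -0.2],
  ],
)

```text
clock: 14.55
eef_pos: [0.6022, -0.2032, 0.0098]
orientation: [1.0, 0.005, 0.0, -0.0]
wrist_force: [-0.4, 3.0, 5.3]
finger_gap: 0.0588
```

```bash
python3 - <<'E'
from h import *
for i in range(4):
    s=snap('wrist','w5.png'); st=arm.state(); print(st['eef_pos'].round(4),st['wrist_force'].round(1),st['moment'].round(2),st['finger_gap'])
E
```

```text
[ 0.6022 -0.2032  0.0098] [-1.3  3.8  5.9] [ 0.71  0.23 -0.03] 0.05832653632091757
[ 0.6022 -0.2032  0.0098] [-0.9  3.5  5. ] [ 0.65  0.23 -0.01] 0.05875807890575633
[ 0.6022 -0.2033  0.0098] [-0.9  3.6  5.1] [ 0.64  0.27 -0.02] 0.05833273431592099
[ 0.6022 -0.2032  0.0098] [-0.7  4.5  5.5] [ 0.62  0.23 -0.03] 0.05885472419792214
```

```bash
python3 - <<'E'
from h import *
a=cv2.imread('pics/w5.png')[120:330,190:450]
s=snap('side'); b=s['pixels'][110:220,240:370,::-1]
a=cv2.resize(a,(520,420),interpolation=cv2.INTER_CUBIC); b=cv2.resize(b,None,fx=4,fy=4,interpolation=cv2.INTER_CUBIC)
p=proj(s,[[.6022,-.2032,.0098]])[0]; print(p)
b=b[:420,60:330]
cv2.imwrite('pics/c5.png',np.hstack([a,b]))
E
```

```text
[299.07190264 167.56634379]
```

View pics/c5.png

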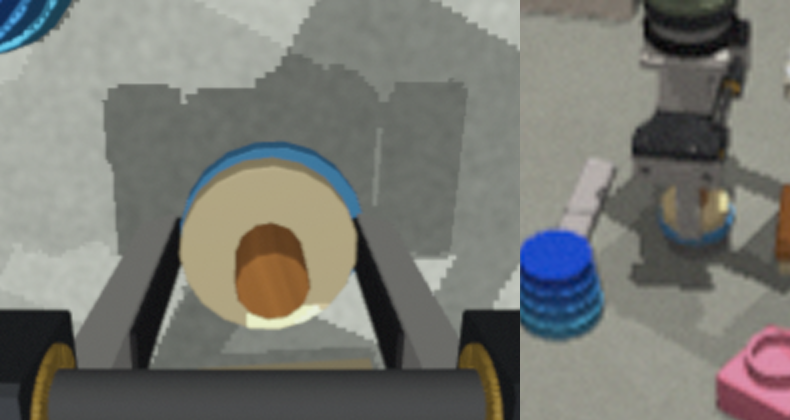

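```bash
python3 - <<'E'
from h import *
s=snap('wrist'); 
v=cv2.resize(s['pixels'][120:330,190:450,::-1],None,fx=3,fy=3,interpolation=cv2.INTER_CUBIC)
q=lambda X:((proj(s,X)-[190-.5,120-.5])*3).astype(int)
T=np.array([.6022,-.2032,.0098])
for dx in(-.008,.008):
  for dy in(-.0292,.0292):
    for h,c in((0,(0,0,255)),(.0188,(0,255,0)),(.04,(255,0,255))): cv2.circle(v,tuple(map(int,q(T+[dx,dy,h])[0])),3,c,-1)
a=np.linspace(0,2*np.pi,90)
for r,z,c in((.032,.02,(0,255,255)),(.032,.03,(0,255,0)),(.029,.042,(255,0,0))):
    cv2.polylines(v,[q(np.c_[.602+r*np.cos(a),-.2032+r*np.sin(a),0*a+z])],True,c,1)
cv2.imwrite('pics/c6.png',v)
for n,z in dict(inner_lid=.02,outer_lid=.03,knob_top=.066).items():
    for r in arm.place_of('wrist',n)[:1]: print(n,r['score'],atz(s,r['location'],z))
E
```

```text
outer_lid 0.83 [ 0.59986534 -0.20085848  0.03      ]
knob_top 0.65 [ 0.60174152 -0.20355024  0.066     ]
```

View pics/c6.png

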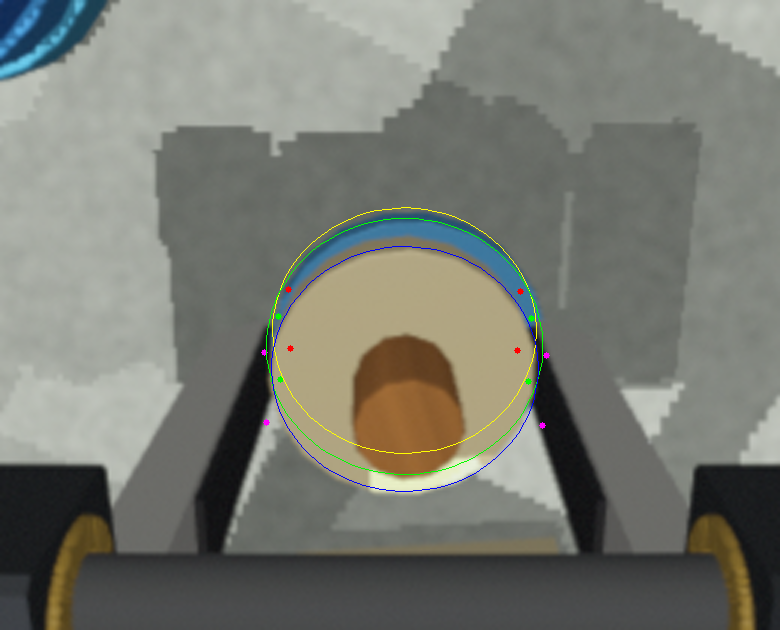

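The fingertips retract as the jaws open (about 19 mm above the TCP at this gap). The picture shows the tips standing on the flange top and gripping the cap, with the gap at 58.5 mm. I'll open, go lower and re-grip on the flange.

Request:
send_rows(
  rows=[
    [0, 0, 0, 0, 0, 0, -0.3],
    [0, 0, 0, 0, 0, 0, -0.6],
    [0, 0, 0, 0, 0, 0, -1],
    [0, 0, 0, 0, 0, 0, -1],
    [0, 0, 0.004, 0, 0, 0, -1],
    [0, 0, 0.008, 0, 0, 0, -1],
    [0, 0, 0.012, 0, 0, 0, -1],
    [0, 0, 0.015, 0, 0, 0, -1],
    [0, 0, 0.015, 0, 0, 0, -1],
    [0, 0, 0.015, 0, 0, 0, -1],
  ],
)

```text
clock: 16.0
eef_pos: [0.6018, -0.2039, -0.006]
orientation: [1.0, 0.005, -0.0, -0.0]
wrist_force: [1.1, -0.4, 0.6]
finger_gap: 0.0941
```

Request:
send_rows(
  rows=[
    [0, 0, 0, 0, 0, 0, -0.7],
    [0, 0, 0, 0, 0, 0, -0.5],
    [0, 0, 0, 0, 0, 0, -0.42],
    [0, 0, 0, 0, 0, 0, -0.4],
    [0, 0, 0, 0, 0, 0, -0.36],
    [0, 0, 0, 0, 0, 0, -0.36],
  ],
)

```text
clock: 16.6
eef_pos: [0.602, -0.2043, -0.0056]
orientation: [1.0, 0.005, 0.0, 0.0]
wrist_force: [0.2, -1.5, -0.0]
finger_gap: 0.064
```

Request:
send_rows(
  grip_force=20,
  rows=[
    [0, 0, 0, 0, 0, 0, -0.2],
    [0, 0, 0, 0, 0, 0, -0.2],
    [0, 0, 0, 0, 0, 0, -0.2],
    [0, 0, -0.004, 0, 0, 0, -0.2],
    [0, 0, -0.012, 0, 0, 0, -0.2],
    [0, 0, -0.025, 0, 0, 0, -0.2],
    [0, 0, -0.045, 0, 0, 0, -0.2],
    [0, 0, -0.07, 0, 0, 0, -0.2],
    [0, 0, -0.09, 0, 0, 0, -0.2],
    [0, 0, -0.1, 0, 0, 0, -0.2],
    [0, 0, -0.1, 0, 0, 0, -0.2],
    [0, 0, -0.1, 0, 0, 0, -0.2],
  ],
)

```text
clock: 17.8
eef_pos: [0.6015, -0.2036, 0.0939]
orientation: [1.0, 0.005, -0.0, -0.0]
wrist_force: [0.6, -0.1, -1.3]
finger_gap: 0.0629
```

```bash
python3 - <<'E'
from h import *
st=arm.state(); T=st['eef_pos']; print(T,st['wrist_force'],st['moment'],st['finger_gap'])
s=snap('wrist'); 
for n,z in dict(inner_lid=.026,outer_lid=.036,knob_top=.072).items():
    for r in arm.place_of('wrist',n)[:2]: print(n,round(r['score'],2),r['location'],atz(s,r['location'],T[2]+z)-T)
im=s['pixels'].astype(int); cv2.imwrite('pics/w7.png',s['pixels'][:,:,::-1])
v=cv2.resize(s['pixels'][120:330,190:450,::-1],None,fx=2.2,fy=2.2,interpolation=cv2.INTER_CUBIC)
q=lambda X:((proj(s,X)-[190-.5,120-.5])*2.2).astype(int)
a=np.linspace(0,2*np.pi,90)
for r,z,c in((.032,.026,(0,255,255)),(.032,.036,(0,255,0)),(.029,.048,(255,0,0))):
    cv2.polylines(v,[q(np.c_[T[0]+r*np.cos(a),T[1]+r*np.sin(a),0*a+z+T[2]])],True,c,1)
cv2.imwrite('pics/c7.png',v)
E
```

```text
[ 0.60145474 -0.20361732  0.0938978 ] [ 0.57572971 -0.11950928 -1.29949601] [ 0.08673332  0.10134993 -0.01569169] 0.06290470492580125
outer_lid 0.89 [319.8, 247.4] [-0.00058546  0.00302976  0.036     ]
knob_top 0.89 [320.8, 275.7] [0.00060318 0.00214389 0.072     ]
```

View pics/c7.png

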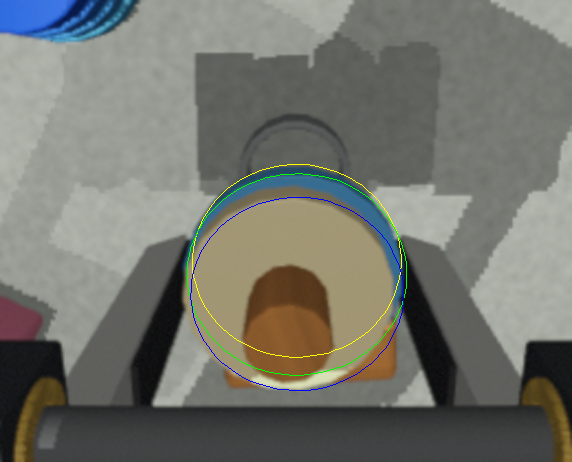

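Lifted level: fz is -1.3 N, which matches both lids (120 g). The outer lid is still nested and has shifted about 2 mm within its play. The empty ring shows behind it at (295,140). Now I carry it smoothly to above the jar.

Request:
send_rows(
  rows=[
    [0, -0.006, -0.006, 0, 0, 0, -0.2],
    [0, -0.018, -0.015, 0, 0, 0, -0.2],
    [0, -0.036, -0.024, 0, 0, 0, -0.2],
    [-0.001, -0.06, -0.03, 0, 0, 0, -0.2],
    [-0.002, -0.088, -0.034, 0, 0, 0, -0.2],
    [-0.003, -0.118, -0.036, 0, 0, 0, -0.2],
    [-0.004, -0.148, -0.036, 0, 0, 0, -0.2],
    [-0.005, -0.178, -0.036, 0, 0, 0, -0.2],
    [-0.006, -0.208, -0.036, 0, 0, 0, -0.2],
    [-0.007, -0.238, -0.036, 0, 0, 0, -0.2],
    [-0.008, -0.268, -0.036, 0, 0, 0, -0.2],
    [-0.009, -0.298, -0.036, 0, 0, 0, -0.2],
    [-0.01, -0.326, -0.036, 0, 0, 0, -0.2],
    [-0.0107, -0.352, -0.036, 0, 0, 0, -0.2],
    [-0.0107, -0.375, -0.036, 0, 0, 0, -0.2],
    [-0.0107, -0.393, -0.034, 0, 0, 0, -0.2],
    [-0.0107, -0.405, -0.03, 0, 0, 0, -0.2],
    [-0.0107, -0.411, -0.025, 0, 0, 0, -0.2],
    [-0.0107, -0.4136, -0.02, 0, 0, 0, -0.2],
    [-0.0107, -0.4136, -0.018, 0, 0, 0, -0.2],
  ],
)

```text
clock: 20.0
eef_pos: [0.5864, 0.2091, 0.111]
orientation: [1.0, 0.005, -0.001, 0.0]
wrist_force: [-0.3, -0.7, -1.9]
finger_gap: 0.0635
```

Request:
send_rows(
  rows=[
    [0, 0, 0.005, 0, 0, 0, -0.2],
    [0, 0, 0.012, 0, 0, 0, -0.2],
    [0, 0, 0.02, 0, 0, 0, -0.2],
    [0, 0, 0.028, 0, 0, 0, -0.2],
    [0, 0, 0.036, 0, 0, 0, -0.2],
    [0, 0, 0.042, 0, 0, 0, -0.2],
    [0, 0, 0.046, 0, 0, 0, -0.2],
    [0, 0, 0.046, 0, 0, 0, -0.2],
    [0, 0, 0.046, 0, 0, 0, -0.2],
  ],
)

```text
clock: 20.9
eef_pos: [0.5872, 0.2097, 0.0664]
orientation: [1.0, 0.005, 0.0, -0.0]
wrist_force: [-0.2, -0.3, -1.0]
finger_gap: 0.0633
```

```bash
python3 - <<'E'
from h import *
s=snap('wrist','w8.png'); st=arm.state(); T=st['eef_pos']; print(T,st['wrist_force'].round(1),st['finger_gap'])
for n,z in dict(inner_lid=.026,outer_lid=.036,knob_top=.072).items():
    for r in arm.place_of('wrist',n)[:1]: print(n,round(r['score'],2),r['location'],atz(s,r['location'],T[2]+z)-T)
im=s['pixels'].astype(int)
m=(im[:,:,2]-im[:,:,0]>18).astype(np.uint8); m[:150]=0;m[300:]=0;m[:,:240]=0;m[:,400:]=0
yy,xx=np.nonzero(m); print('blue',xx.min(),xx.max(),yy.min(),[ (xx[yy==k].min(),xx[yy==k].max()) for k in range(yy.min(),yy.min()+6)])
a=np.linspace(0,2*np.pi,90)
p=proj(s,np.c_[T[0]+.032*np.cos(a),T[1]+.032*np.sin(a),0*a+T[2]+.026]); print('model top row',p[:,1].min(),'cols',p[:,0].min(),p[:,0].max())
for c in('scene','side'):
    q=snap(c,c+'8.png')
    for n,z in dict(jar_mouth=.063,inner_lid=T[2]+.026,outer_lid=T[2]+.036,knob_top=T[2]+.072).items():
        for r in arm.place_of(c,n)[:2]: print(c,n,round(r['score'],2),np.round(r['location'],1),atz(q,r['location'],z).round(4))
E
```

```text
[0.58740609 0.20970429 0.06663086] [ 0.5 -0.6 -1.5] 0.06326544841381734
outer_lid 0.88 [317.3, 247.9] [-0.00104831  0.00461132  0.036     ]
knob_top 0.96 [319.2, 275.9] [0.00038328 0.00296312 0.072     ]
blue 273 373 196 [(np.int64(314), np.int64(331)), (np.int64(311), np.int64(335)), (np.int64(308), np.int64(338)), (np.int64(305), np.int64(342)), (np.int64(302), np.int64(344)), (np.int64(299), np.int64(346))]
model top row 194.07346908456338 cols 276.91093954471023 371.92202577292164
scene jar_mouth 0.87 [353.7 152.4] [0.2996 0.2398 0.063 ]
scene jar_mouth 0.64 [320.2 204.2] [ 0.5273 -0.0281  0.063 ]
scene inner_lid 0.4 [405.4 185.5] [0.6012 0.2063 0.0926]
scene outer_lid 0.64 [404.5 182.6] [0.6002 0.2023 0.1026]
scene knob_top 0.69 [406.8 166.2] [0.578  0.2238 0.1386]
side jar_mouth 0.81 [317.3 196.7] [ 0.5116 -0.0209  0.063 ]
side jar_mouth 0.67 [364.9 233.7] [0.3552 0.1059 0.063 ]
side inner_lid 0.59 [277.6 245.4] [0.5848 0.2104 0.0926]
side outer_lid 0.39 [278.  240.7] [0.5848 0.2022 0.1026]
side knob_top 0.4 [273.8 231.4] [0.5944 0.2018 0.1386]
```

Request:
send_rows(
  rows=[
    [-0.001, 0, 0.004, 0, 0, 0, -0.2],
    [-0.001, 0, 0.01, 0, 0, 0, -0.2],
    [-0.001, 0, 0.015, 0, 0, 0, -0.2],
    [-0.001, 0, 0.018, 0, 0, 0, -0.2],
    [-0.001, 0, 0.02, 0, 0, 0, -0.2],
    [-0.001, 0, 0.022, 0, 0, 0, -0.2],
    [-0.001, 0, 0.024, 0, 0, 0, -0.2],
    [-0.001, 0, 0.024, 0, 0, 0, -0.2],
  ],
)

```text
clock: 22.4
eef_pos: [0.5859, 0.2095, 0.042]
orientation: [1.0, 0.005, -0.0, 0.0]
wrist_force: [-0.5, -0.1, -1.4]
finger_gap: 0.0634
```

Request:
send_rows(
  rows=[
    [0, 0, 0.001, 0, 0, 0, -0.2],
    [0, 0, 0.002, 0, 0, 0, -0.2],
    [0, 0, 0.003, 0, 0, 0, -0.2],
    [0, 0, 0.004, 0, 0, 0, -0.2],
    [0, 0, 0.004, 0, 0, 0, -0.2],
  ],
)

```text
clock: 22.9
eef_pos: [0.5856, 0.21, 0.0378]
orientation: [1.0, 0.005, -0.0, -0.0]
wrist_force: [-0.8, 1.7, -0.1]
finger_gap: 0.0637
```

Request:
send_rows(
  rows=[
    [0, 0, 0.0005, 0, 0, 0, -0.2],
    [0, 0, 0.001, 0, 0, 0, -0.2],
    [0, 0, 0.0015, 0, 0, 0, -0.2],
    [0, 0, 0.0015, 0, 0, 0, -0.2],
  ],
)

```text
clock: 23.3
eef_pos: [0.5857, 0.2099, 0.0374]
orientation: [1.0, 0.005, -0.0, -0.0]
wrist_force: [-4.8, 3.2, 4.4]
finger_gap: 0.0631
```

Request:
send_rows(
  rows=[
    [0, -0.0008, 0, 0, 0, 0, -0.2],
    [0, -0.0015, 0, 0, 0, 0, -0.2],
    [0, -0.0015, 0, 0, 0, 0, -0.2],
  ],
)

```text
clock: 23.6
eef_pos: [0.5857, 0.2099, 0.0373]
orientation: [1.0, 0.005, -0.0, 0.001]
wrist_force: [-5.2, -2.0, 5.9]
finger_gap: 0.063
```

Seated: z matches the expected 0.037 and the contact force is into the fences and downward. Releasing.

Request:
send_rows(
  rows=[
    [0, 0, 0, 0, 0, 0, -0.34],
    [0, 0, 0, 0, 0, 0, -0.38],
    [0, 0, 0, 0, 0, 0, -0.45],
    [0, 0, 0, 0, 0, 0, -0.6],
    [0, 0, 0, 0, 0, 0, -0.8],
    [0, 0, 0, 0, 0, 0, -1],
    [0, 0, 0, 0, 0, 0, -1],
    [0, 0, 0, 0, 0, 0, -1],
  ],
)

```text
clock: 24.4
eef_pos: [0.5861, 0.2111, 0.0367]
orientation: [1.0, 0.005, 0.0, 0.0]
wrist_force: [0.4, -0.7, 0.2]
finger_gap: 0.094
```

Request:
send_rows(
  rows=[
    [0, 0, -0.015, 0, 0, 0, -1],
    [0, 0, -0.05, 0, 0, 0, -1],
    [0, 0, -0.09, 0, 0, 0, -1],
    [0, 0, -0.12, 0, 0, 0, -1],
    [0, 0, -0.148, 0, 0, 0, -1],
    [0, 0, -0.148, 0, 0, 0, -1],
    [0, 0, -0.148, 0, 0, 0, -1],
    [0, 0, -0.148, 0, 0, 0, -1],
  ],
)

```text
clock: 25.2
eef_pos: [0.5848, 0.2108, 0.1831]
orientation: [1.0, 0.005, -0.002, 0.0]
wrist_force: [-0.9, 0.7, 0.4]
finger_gap: 0.0939
```

```bash
python3 - <<'E'
from h import *
from scipy.optimize import least_squares
s=snap('wrist','w9.png'); T=arm.state()['eef_pos']; print(T,arm.state()['wrist_force'])
for n,z in dict(jar=.006,jar_mouth=.063,inner_lid=.063,outer_lid=.073,knob_top=.109,tray_corner=.006).items():
    for r in arm.place_of('wrist',n)[:4]:
        X=atz(s,r['location'],z)
        if abs(X[0]-.585)<.06 and abs(X[1]-.21)<.06: print(n,round(r['score'],2),np.round(r['location'],1),X.round(4))
v=cv2.resize(s['pixels'][100:260,220:400,::-1],None,fx=4,fy=4,interpolation=cv2.INTER_CUBIC)
q=lambda X:((proj(s,X)-[220-.5,100-.5])*4).astype(int)
a=np.linspace(0,2*np.pi,90)
for r,z,c in((.032,.063,(0,255,255)),(.032,.073,(0,255,0)),(.029,.085,(255,0,0)),(.011,.109,(0,0,0))):
    cv2.polylines(v,[q(np.c_[.5853+r*np.cos(a),.2098+r*np.sin(a),0*a+z])],True,c,1)
sq=np.array([[-.036,-.036],[.036,-.036],[.036,.036],[-.036,.036]])
cv2.polylines(v,[q(np.c_[sq+[.5853,.2098],np.full(4,.046)])],True,(255,0,255),1)
cv2.imwrite('pics/c9.png',v)
im=s['pixels'].astype(int); m=((im[:,:,0]-im[:,:,2]>45)&(im[:,:,0]<190)).astype(np.uint8); 
k=q([.5853,.2098,.109])[0]/4+[220,100]; m[:int(k[1])-25]=0;m[int(k[1])+25:]=0;m[:,:int(k[0])-25]=0;m[:,int(k[0])+25:]=0
yy,xx=np.nonzero(m); print('knob expect',k,'brown cols',xx.min(),xx.max(),'rows',yy.min(),yy.max(),len(xx))
E
```

```text
[0.58457321 0.21071869 0.18259796] [-0.17718921  0.22877847 -0.57265948]
jar 0.28 [321.4 189.2] [0.5701 0.2136 0.006 ]
outer_lid 0.56 [321.9 190.6] [0.585  0.2129 0.073 ]
knob_top 0.77 [322.7 195. ] [0.5895 0.212  0.109 ]
tray_corner 0.66 [294.2 147.5] [0.6269 0.2502 0.006 ]
knob expect [325.25 199.25] brown cols 300 334 rows 184 207 440
```

View pics/c9.png

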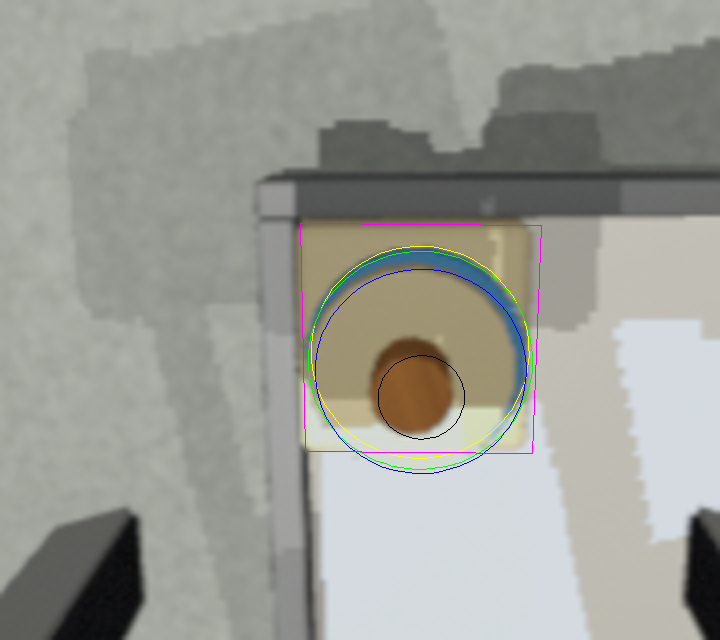

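The pair stands on the jar with both lids still nested, and the jar is still tight in the corner. The knob is at crop (412,391), about (0.5865, 0.211). Lowering to the knob.

Request:
send_rows(
  rows=[
    [0.0015, 0, 0.03, 0, 0, 0, -1],
    [0.0015, 0, 0.06, 0, 0, 0, -0.6],
    [0.0015, 0, 0.08, 0, 0, 0, -0.2],
    [0.0015, 0, 0.09, 0, 0, 0, 0],
    [0.0015, 0, 0.094, 0, 0, 0, 0],
    [0.0015, 0, 0.094, 0, 0, 0, 0],
    [0.0015, 0, 0.094, 0, 0, 0, 0],
  ],
)

```text
clock: 26.25
eef_pos: [0.5887, 0.2114, 0.0922]
orientation: [1.0, 0.005, 0.001, -0.0]
wrist_force: [0.5, 0.6, 0.7]
finger_gap: 0.0497
```

```bash
python3 - <<'E'
from h import *
s=snap('wrist','w10.png'); st=arm.state(); T=st['eef_pos']; print(T,st['wrist_force'],st['finger_gap'])
for n,z in dict(knob_top=.109,outer_lid=.073).items():
    for r in arm.place_of('wrist',n)[:2]: print(n,round(r['score'],2),np.round(r['location'],1),atz(s,r['location'],z).round(4))
im=s['pixels'].astype(int); m=((im[:,:,0]-im[:,:,2]>45)&(im[:,:,0]<200)).astype(np.uint8)
n,l,st_,c=cv2.connectedComponentsWithStats(m)
for i in range(1,n):
    if st_[i,4]>150: print(st_[i],c[i])
print(proj(s,T+[0,0,.0205]), proj(s,[[T[0],T[1]-.011,.109],[T[0],T[1]+.011,.109]]))
E
```

```text
[0.58878619 0.2113384  0.09234825] [ 0.28275452 -0.92819872  0.30386563] 0.04800522483126109
knob_top 0.92 [323.9 236. ] [0.5877 0.2117 0.109 ]
outer_lid 0.84 [323.9 222.7] [0.5844 0.2115 0.073 ]
[ 384    0  106   96 6892] [434.9349971   44.63058619]
[ 295  214   52   40 1082] [322.29205176 234.99168207]
[222 293  19  55 488] [229.30737705 320.32581967]
[406 293  19  55 482] [416.66182573 320.23443983]
[ 209  351  307   29 3876] [377.04721362 372.14731682]
[[324.43299369 236.78091022]] [[339.97796665 234.73953784]
 [308.82546629 234.48387803]]
```

Request:
send_rows(
  grip_force=12,
  rows=[
    [-0.001, 0, 0.002, 0, 0, 0, 0.2],
    [-0.001, 0, 0.002, 0, 0, 0, 0.35],
    [-0.001, 0, 0.002, 0, 0, 0, 0.42],
    [-0.001, 0, 0.002, 0, 0, 0, 0.47],
    [-0.001, 0, 0.002, 0, 0, 0, 0.51],
    [-0.001, 0, 0.002, 0, 0, 0, 0.55],
    [-0.001, 0, 0.002, 0, 0, 0, 0.6],
    [-0.001, 0, 0.002, 0, 0, 0, 0.65],
    [-0.001, 0, 0.002, 0, 0, 0, 0.65],
  ],
)

```text
clock: 27.3
eef_pos: [0.5869, 0.2111, 0.0892]
orientation: [1.0, 0.005, 0.0, -0.0]
wrist_force: [0.2, 0.0, 2.1]
finger_gap: 0.0162
```

Gap 16 mm with 2 N upward means the fingers closed on top of the knob, so the tips sit about 20 mm above the reported TCP at this width too. I'll raise, reopen, go 15 mm lower and close again.

Request:
send_rows(
  rows=[
    [0, 0, -0.006, 0, 0, 0, 0.65],
    [0, 0, -0.008, 0, 0, 0, 0.4],
    [0, 0, -0.008, 0, 0, 0, 0.0],
    [0, 0, -0.008, 0, 0, 0, 0.0],
    [0, 0, -0.008, 0, 0, 0, 0.0],
    [0, 0, -0.002, 0, 0, 0, 0.0],
    [0, 0, 0.004, 0, 0, 0, 0.0],
    [0, 0, 0.009, 0, 0, 0, 0.0],
    [0, 0, 0.013, 0, 0, 0, 0.0],
    [0, 0, 0.015, 0, 0, 0, 0.0],
    [0, 0, 0.015, 0, 0, 0, 0.0],
    [0, 0, 0.015, 0, 0, 0, 0.0],
  ],
)

```text
clock: 28.5
eef_pos: [0.5867, 0.2111, 0.0738]
orientation: [1.0, 0.005, 0.0, -0.0]
wrist_force: [-0.5, 0.9, 0.4]
finger_gap: 0.047
```

```bash
python3 - <<'E'
from h import *
s=snap('wrist','w11.png'); st=arm.state(); T=st['eef_pos']; print(T,st['wrist_force'],st['finger_gap'])
for n,z in dict(knob_top=.109,outer_lid=.073).items():
    for r in arm.place_of('wrist',n)[:1]: print(n,round(r['score'],2),np.round(r['location'],1),atz(s,r['location'],z).round(4))
E
```

```text
[0.58680568 0.21109971 0.07399526] [-0.16582937 -0.13992279  0.73211876] 0.04699199783817495
knob_top 0.75 [325.6 248. ] [0.5853 0.2104 0.109 ]
outer_lid 0.74 [320.4 227.3] [0.5854 0.2141 0.073 ]
```

Knob still upright in place. Closing on it.

Request:
send_rows(
  grip_force=12,
  rows=[
    [0, 0, 0, 0, 0, 0, 0.2],
    [0, 0, 0, 0, 0, 0, 0.35],
    [0, 0, 0, 0, 0, 0, 0.42],
    [0, 0, 0, 0, 0, 0, 0.47],
    [0, 0, 0, 0, 0, 0, 0.51],
    [0, 0, 0, 0, 0, 0, 0.55],
    [0, 0, 0, 0, 0, 0, 0.6],
    [0, 0, 0, 0, 0, 0, 0.6],
    [0, 0, 0, 0, 0, 0, 0.6],
  ],
)

```text
clock: 29.55
eef_pos: [0.5865, 0.2111, 0.0737]
orientation: [1.0, 0.005, -0.0, -0.0]
wrist_force: [-0.2, -0.3, -0.1]
finger_gap: 0.0216
```

Request:
send_rows(
  grip_force=20,
  rows=[
    [0, 0, 0, 0, 0, 0, 0.75],
    [0, 0, 0, 0, 0, 0, 0.75],
    [0, 0, 0, 0, 0, 0, 0.75],
    [0, 0, -0.001, 0, 0, 0, 0.75],
    [0, 0, -0.003, 0, 0, 0, 0.75],
    [0, 0, -0.006, 0, 0, 0, 0.75],
    [0, 0, -0.01, 0, 0, 0, 0.75],
    [0, 0, -0.015, 0, 0, 0, 0.75],
    [0, 0, -0.022, 0, 0, 0, 0.75],
    [0, 0, -0.032, 0, 0, 0, 0.75],
    [0, 0, -0.044, 0, 0, 0, 0.75],
    [-0.001, 0.001, -0.056, 0, 0, 0, 0.75],
    [-0.001, 0.001, -0.067, 0, 0, 0, 0.75],
    [-0.001, 0.001, -0.075, 0, 0, 0, 0.75],
    [-0.001, 0.001, -0.08, 0, 0, 0, 0.75],
    [-0.001, 0.001, -0.08, 0, 0, 0, 0.75],
    [-0.001, 0.001, -0.08, 0, 0, 0, 0.75],
    [-0.001, 0.001, -0.08, 0, 0, 0, 0.75],
  ],
)

```text
clock: 31.35
eef_pos: [0.585, 0.2099, 0.1529]
orientation: [1.0, 0.005, -0.001, 0.0]
wrist_force: [0.2, 0.3, 0.2]
finger_gap: 0.0216
```

```bash
python3 - <<'E'
from h import *
st=arm.state(); T=st['eef_pos']; print(T,st['orientation'].round(4),st['wrist_force'],st['finger_gap'])
Z=dict(jar=.006,jar_mouth=.063,inner_lid=.063,outer_lid=.153,knob_top=.189,tray_corner=.006,nail_brush=0,cup_stack=0)
ims=[]
for c in('wrist','scene','side'):
    s=snap(c,c+'12.png')
    for n,z in Z.items():
        for r in arm.place_of(c,n)[:4]:
            X=atz(s,r['location'],z)
            if r['score']>.25 and (n in('nail_brush','cup_stack') or (abs(X[0]-.585)<.05 and abs(X[1]-.21)<.05)): print(c,n,round(r['score'],2),np.round(r['location'],1),X.round(4))
    im=s['pixels']; 
    if c=='wrist': a=cv2.resize(im[100:340,180:460],(420,360))
    else:
        p=proj(s,[.585,.21,.1])[0].astype(int); a=cv2.resize(im[p[1]-45:p[1]+45,p[0]-28:p[0]+28],None,fx=4,fy=4,interpolation=cv2.INTER_CUBIC); a=cv2.resize(a,(185,360)) if False else a
    ims.append(a)
print([i.shape for i in ims])
h=max(i.shape[0] for i in ims); v=np.hstack([np.pad(i,((0,h-i.shape[0]),(0,0),(0,0))) for i in ims])[:,:,::-1]
v=cv2.resize(v,None,fx=min(1,790/v.shape[1]),fy=min(1,790/v.shape[1])); cv2.imwrite('pics/c12.png',v)
E
```

```text
[0.58495404 0.20991196 0.15287633] [ 1.e+00  5.e-03 -8.e-04  2.e-04] [0.21867749 0.27694553 0.19548879] 0.021565976816125914
wrist inner_lid 0.88 [322.9 197. ] [0.5833 0.2109 0.063 ]
wrist outer_lid 0.82 [320.6 228.2] [0.5833 0.2127 0.153 ]
wrist knob_top 0.67 [325.8 244.9] [0.5862 0.2092 0.189 ]
wrist knob_top 0.61 [322.1 227. ] [0.5985 0.2117 0.189 ]
wrist tray_corner 0.92 [288.  155.8] [0.62   0.2543 0.006 ]
wrist cup_stack 0.83 [583.5  95.9] [ 0.6963 -0.105   0.    ]
scene jar 0.75 [398.6 209. ] [0.5883 0.2058 0.006 ]
scene jar_mouth 0.59 [402.6 191.3] [0.5854 0.2144 0.063 ]
scene inner_lid 0.57 [402.9 195.3] [0.603  0.2005 0.063 ]
scene outer_lid 0.59 [405.4 168.2] [0.6058 0.1923 0.153 ]
scene knob_top 0.59 [406.6 150.2] [0.5765 0.2158 0.189 ]
scene tray_corner 0.57 [417.4 212.7] [0.6306 0.2409 0.006 ]
scene nail_brush 0.65 [261.7 238.7] [ 0.5129 -0.1995  0.    ]
scene cup_stack 0.84 [330.6 266.4] [ 0.6967 -0.0973  0.    ]
scene cup_stack 0.6 [409.  149.9] [0.2777 0.5195 0.    ]
side jar_mouth 0.9 [281.  252.6] [0.5769 0.2102 0.063 ]
side inner_lid 0.57 [277.  249.9] [0.5897 0.2026 0.063 ]
side outer_lid 0.73 [279.3 228.8] [0.5784 0.2029 0.153 ]
side knob_top 0.78 [274.3 217.4] [0.591  0.1973 0.189 ]
side tray_corner 0.87 [265.2 274.9] [0.6164 0.2501 0.006 ]
side tray_corner 0.5 [281.2 263.4] [0.5805 0.2038 0.006 ]
side nail_brush 0.53 [323.3 170.1] [ 0.5206 -0.2139  0.    ]
side cup_stack 0.52 [266.2 184.7] [ 0.6967 -0.1134  0.    ]
[(360, 420, 3), (360, 224, 3), (360, 224, 3)]
```

```bash
python3 - <<'E'
from h import *
s=snap('wrist'); st=arm.state(); T=st['eef_pos']; im=s['pixels'].astype(int)
m=(im[:,:,2]-im[:,:,0]>18).astype(np.uint8); m[:,:260]=0;m[:,390:]=0;m[:130]=0;m[300:]=0
n,l,q,c=cv2.connectedComponentsWithStats(m)
for i in range(1,n):
    if q[i,4]>40: print('blue',q[i])
a=np.linspace(0,2*np.pi,90)
for z in(.063,.073):
    p=proj(s,np.c_[.585+.032*np.cos(a),.2097+.032*np.sin(a),0*a+z]); print('flange model',z,p.min(0).round(1),p.max(0).round(1))
p=proj(s,np.c_[.585+.029*np.cos(a),.21+.029*np.sin(a),0*a+.165]); print('cap model',p.min(0).round(1),p.max(0).round(1))
for sc in range(3): print(arm.state()['eef_pos'].round(4),arm.state()['wrist_force'].round(1),arm.state()['finger_gap']); arm.snapshot('side')
# jar edge scans
for (x0,y0,x1,y1) in ((270,165,385,165),(360,140,360,260)):
    print([tuple(im[int(y0+(y1-y0)*k/38),int(x0+(x1-x0)*k/38)]) for k in range(0,39)].__repr__().replace('np.int64',''))
E
```

```text
blue [ 293  167   61   37 1364]
flange model 0.063 [294.4 166.4] [353.9 223.8]
flange model 0.073 [293.5 167.9] [355.  227.2]
cap model [284.5 193.8] [364.4 268.2]
[0.5856 0.21   0.1537] [-0.1 -0.7 -0.6] 0.021552859292311485
[0.5856 0.2101 0.1538] [ 0.5 -1.2 -1. ] 0.021412531716010687
[0.5856 0.2101 0.1538] [-0.6 -0.5 -0.6] 0.021790803759718314
[((151), (156), (147)), ((157), (161), (153)), ((155), (160), (152)), ((148), (152), (144)), ((152), (153), (152)), ((151), (151), (150)), ((89), (89), (88)), ((141), (131), (101)), ((163), (152), (120)), ((164), (152), (120)), ((165), (153), (121)), ((163), (151), (119)), ((164), (152), (120)), ((163), (152), (120)), ((163), (152), (119)), ((163), (152), (119)), ((163), (152), (120)), ((163), (151), (119)), ((163), (152), (119)), ((163), (152), (120)), ((164), (152), (120)), ((164), (153), (120)), ((164), (153), (120)), ((163), (153), (119)), ((164), (154), (120)), ((164), (153), (120)), ((200), (189), (153)), ((199), (188), (153)), ((159), (150), (125)), ((165), (162), (153)), ((165), (161), (154)), ((165), (162), (154)), ((165), (162), (154
[... 303 characters left out ...]
53)), ((165), (161), (154)), ((165), (162), (154)), ((164), (161), (153)), ((165), (162), (153)), ((163), (162), (152)), ((164), (162), (153)), ((164), (162), (153)), ((171), (169), (159)), ((197), (193), (184)), ((196), (193), (183)), ((196), (193), (184)), ((196), (193), (184)), ((196), (193), (183)), ((196), (193), (184)), ((195), (193), (183)), ((195), (193), (183)), ((193), (190), (181)), ((182), (178), (165)), ((158), (148), (119)), ((160), (149), (117)), ((161), (150), (117)), ((161), (150), (117)), ((159), (148), (115)), ((147), (138), (110)), ((112), (111), (105)), ((98), (98), (95)), ((96), (96), (92)), ((95), (95), (92)), ((95), (96), (92)), ((95), (96), (92)), ((96), (97), (93))]
```

```bash
python3 -c "
from h import *
arm.sign_off(); print(arm.state()['clock'])"
```

```text
the job is handed in; nothing more can be done
the job is handed in; nothing more can be done
```

The job is handed in, at about 32 s of the 72 s allowed, and every step was carried out in the order asked.

**Jar:** I pushed it with two fingertips, first in +y to 11 N and then in +x to 13 N. It stands squarely in the corner, with no gap to either fence in the pictures.

**Nested lids:** I carried them together by the blue flange and lowered them until contact at the expected seated height (TCP z = 0.037 m). Then I released them.

**Outer lid:** I gripped it by the knob and lifted it alone by 80 mm. It is held level at (0.585, 0.210), the same spot as the jar's centre, with the gap at 21.6 mm and about 0.6 N on the wrist.

**Last checks:** The inner lid's outline in the wrist image matches the seated position to about 1 px.

**What did not go smoothly:**
- **First flange grip:** The fingertips sit about 20 mm above the reported TCP, so the first grip closed on the cap, and I re-gripped lower.
- **First knob grip:** This closed on top of the knob with about 2 N, and I also re-gripped lower. The pictures showed nothing displaced either time.
- **Scene and side cameras:** In the last check they put the held lid up to about 2 cm off in x and y. I trusted the wrist camera and the arm's own position, which agreed with each other.
- **Final picture:** I had reached the viewing limit, so the final state was checked by numbers only.

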